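# Load the data cartridge: latch the sprung sled and start the readout

## Robot

A 6-joint arm with a two-finger parallel gripper is mounted at the origin on the work surface. World frame = base frame: x ahead of the robot, y to its left, z up, the work surface at z = 0. Lengths are in mm, angles in rad, forces in N, time in s.
With the tool pointing down it reaches from about 250 to 725 mm from the base axis. Payload 4 kg.
Tool frame: the origin (TCP) lies midway between the tips of the shut fingers; the grasp point (between the pads) lies 19 mm behind it; z points along the fingers, y is the direction in which the jaws open and shut (so a half turn about z gives the same grasp; the last joint's range is limited). The gripper opens to 85 mm and grips with 20 to 120 N. Pads are 22 mm wide; open, the fingers measure 114 mm over their backs; the gripper's body (76 mm by 85 mm) begins 54 mm behind the grasp point. The pads swing forward as they close: fully open they stand 13 mm farther back than shut.
Start: joints at [-1.149, 0.241, 0.005, 1.335, 0, 1.571], TCP at [204.7, -456.177, 231.306] pointing down, gripper open.
Joint ranges: [-2.72, 2.72], [-1.05, 1.87], [-1.09, 1.28], [-1.99, 2.15], [-1.42, 1.44], [-3.14, 3.14]. Speed limits (rad/s): [2.79, 2.79, 3.14, 3.14, 3.14, 3.14].

## Interface

Orientations are given as a rotation vector (axis times angle).
In Python, from bench import state, read_camera, ticket gives the robot as it stands.
- The arm moves only by the shell command python3 -m inch 'ROWS' [OPENING] [FORCE]. ROWS is JSON, a list that holds one entry, the list of rows, each a list of 4 numbers: the shift along the tool's x, y, z in mm, then the turn about the tool's z in degrees. A call has 1 to 12 rows; each row shifts and turns the commanded pose from where the row before left it, along the tool's axes as they then stand; what a row does not reach is not made up. A row lasts 1/12 s, in which the tool goes at most 41.7 mm and 7.16 degrees, less where a joint would pass 70% of its speed; a pose out of reach is approached as far as the arm can. A call with a gripper value outside its range is refused whole. OPENING is the finger opening in mm, from 0 to 85.4, set as the call begins (- or left out, the last holds). The fingers move at their own pace and stop on an object; FORCE is the grip in N (left out, the last holds). Time passes only in rows, so rows that do not move let the fingers close. It gives the time, the measured TCP pose, the force and the opening at its end, in the units of the state.
- state(): the state, without advancing time (a new reading comes with each control period).
- read_camera(name): name is "scene" or "top"; returns a dict with "img" (400x640x3 uint8, red, green, blue), "intrinsics" (3x3 intrinsics, pixels), "k1" (the pictures are not rectified: a ray, as slopes to the right and down, at radius r is drawn at 1 + k1 r^2 times it, then the intrinsics apply), "world_from_camera" (4x4, takes a point from camera to world coordinates). Camera axes: x right, y up, looking along -z (the intrinsics and any distortion apply to the point x, -y, -z); pixel columns grow to the right and rows downward; lengths in mm; the calibration is good to about 2 mm. A picture is of the moment at which its call begins. There is no depth.
- ticket.finish_job(): hands the job in, once; it reports no verdict.
The state is a dict: "time_s": time; "joints": joint angles; "joint_vel": joint speeds; "joint_torque": joint torques, N m; "eef_pos": TCP position; "orientation": TCP orientation; "contact_force": force on the tool from outside, world axes, zero at the start; "wrist_torque": the same for the moment, N m; "width": finger opening in mm.
Only numpy, scipy, OpenCV 4.12 (cv2) and the standard library are available. Lean on these libraries where they do the work, as an engineer would, in place of code of your own. Each camera call takes 0.05 s, during which the arm holds its last target.

## Task

One of the two readout docks has the orange-banded data cartridge lying in its sprung loading sled. With the fingertips push that sled by its blue front plate all the way in to its end stop, then let it go so that it springs back and rests latched against the pin in mid position; then press that dock's green start key down and release it. Do not lift the cartridge out, and leave the empty dock and everything lying around alone.

Things in the scene. Friction and masses are not known exactly. Their poses are not given: they have to be found in the camera images.
- dock: The dock that holds the orange-banded cartridge: grey-metal base 204 x 164 x 12 mm fixed to the bench. Origin on the underside, on the sled's centre line, mid-length. x = push direction (open front to the back), y left, z up. Base x +-102, y -98 to +66. Stands left or right.
- dock_empty: The second dock, identical in build and frame, with an empty sled. To be left alone.
- sled (a joint): Travel of the loaded dock's sled in m. 0 fully out (spring-held); grows as pushed in; hard end stop 0.048. Spring 3.6 N at 0, 9.4 N at the stop; 1 to 2 N more from 0.012 to 0.031 as the tooth lifts the pin; damping 14 N per m/s. Past about 0.036 the pin has dropped in behind: let go there and it springs back to rest at 0.034 (latched, mid); let go earlier and it springs out.
- sled_push (a point): Centre of the front face of the loaded sled's blue push plate, moving with the sled; axes as the dock's (+x = push). Plate 90 mm wide (y), 32 tall (14 to 46 mm above the bench), 8 thick. With the sled out the face is 157 mm in front of the dock's origin, 55 mm in front of the base's edge; 7 mm at the end stop. Space in front is free.
- pin (a joint): Latch plunger with a red knob (18 mm) on the loaded dock's left rail, dock x -30, y +83 to +97, z 25 mm. In m: 0 sprung in, about 0.007 out while the sled's tooth passes. Works by itself; need not be touched.
- key (a joint): Travel of the loaded dock's green start key in m: 0 up, 0.005 fully down, sprung back up; about 1.5 N at first, 5 N fully down.
- key_top (a point): Centre of the top of the loaded dock's green start key, 20 mm across, on the black strip on the right (dock x -55, y -80, top 51 mm above the bench); pressed straight down. A 36 mm high rail (y -53 to -63) and the sled lie to its left; the 58 mm high housing at the back begins at dock x +12.
- cartridge: Loose data cartridge, black with an orange band, 104 (along the sled) x 74 x 22 mm, about 0.3 kg, lying in the sled with 1 to 2 mm play; origin at the centre of its underside, 19 mm above the bench, 61 mm behind the push plate's face; top 41 mm above the bench.
- sled_empty (a joint): Travel of the empty dock's sled in m, 0 out. To stay out.
- key_empty (a joint): Travel of the empty dock's start key in m. Not to be pressed.
- spare: Bystander: spare cartridge with a grey band, 104 x 74 x 22 mm, origin under its centre.
- cap: Bystander: brass connector dust cap, 28 mm across, 20 mm high, between the docks; origin under its centre.
- attenuator: Bystander: steel coaxial attenuator standing upright, 24 mm across, 52 mm high; origin under its centre.
- wrench: Bystander: small wrench 130 mm long lying on the bench; origin under its middle.
- meter: Bystander: yellow hand multimeter 170 x 82 x 45 mm; origin under its centre.
- mug: Bystander: white mug, 80 mm across, 92 mm high; origin under its centre.
- screwdriver: Bystander: screwdriver 170 mm long lying on the bench; origin under its middle.
There are look-alikes about, which are no part of the job. What is shaped like the cartridge but purple or yellow is not meant.

How it is judged (in metres and radians):
On the way, in this order (a step that is already met when the one before it is completed fails the run):
1. the loaded sled is pushed in to its end stop (joint sled above 0.043 of 0.048 m) (value of joint sled above 0.043 m), for 0.05 s.
2. let go, it has sprung back and rests latched in mid position (0.0315 to 0.0365 m, still, pin in) (value of joint sled between 0.0315 and 0.0365 m and velocity of joint sled between -0.01 and 0.01 m/s and value of joint pin below 0.002 m), for 0.3 s.
3. the same dock's start key is pressed down (more than 3.5 mm of 5) while the sled is latched (value of joint key above 0.0035 m and value of joint sled between 0.0315 and 0.0365 m), for 0.05 s.
At the end, for the whole second after the job is handed in: The loaded sled rests latched at 0.034 m (0.0315 to 0.0365) with its pin in (below 2 mm), its key is up again (below 1.5 mm), the cartridge lies flat in the sled (origin 53 to 69 mm behind the plate face) and at rest, and the empty dock's sled is out (below 4 mm) and its key up (all of step 2 and value of joint each of key, key_empty below 0.0015 m and x of cartridge in the frame of sled_push between 0.053 and 0.069 m and z of cartridge in the frame of sled_push below -0.005 m and angle between cartridge's own z axis and vertical below 0.06 rad and linear speed of cartridge below 0.01 m/s and value of joint sled_empty below 0.004 m); the robot touches nothing.
It fails at once if the cartridge is lifted in or out of the sled (more than 8 mm) or tipped (z of cartridge in the frame of dock above 0.027 m or angle between cartridge's own z axis and vertical above 0.15 rad).
It fails at once if the empty dock's sled is pushed or its key pressed (value of joint sled_empty above 0.008 m or value of joint key_empty above 0.003 m).
It fails at once if a bystander is moved by more than 20 mm (distance of any of spare, cap, attenuator, wrench, meter, mug, screwdriver from where it was at the start of the episode above 0.02 m).
It also fails if it takes over 42 s, if anything falls off the work surface, if the arm or the gripper's body presses on something with over 40 N, if the wrist force passes 120 N, or if a joint passes its speed limit or range.

## Working session

There is one attempt and no reset: what is moved stays moved. The work goes in short steps, Python scripts to look and compute and a shell command to move; the robot and the scene stay as the last step left them, time stands still between calls to the robot, and variables do not carry over. Pictures are saved under pics/ and viewed, and the job is handed in when it is done.

```bash
ls; mkdir -p pics; python3 - <<'E'
from bench import state, read_camera
import cv2, json
s=state(); print(s)
for n in("scene","top"):
    d=read_camera(n); cv2.imwrite(f"pics/{n}0.png",d["img"][:,:,::-1]); print(n,d["intrinsics"],d["k1"],d["world_from_camera"])
E
```

```text
pics
{'time_s': 0.0, 'joints': array([-1.14902934e+00,  2.41440775e-01,  3.71753322e-03,  1.33517917e+00,
        3.13733136e-05,  1.57077800e+00]), 'joint_vel': array([-1.34696935e-03, -1.22746367e-03,  1.78319750e-03, -6.88742949e-04,
       -4.05865470e-05, -3.24416347e-03]), 'joint_torque': array([-1.64880098e-04, -3.72312856e+01,  2.52411264e+01,  1.68478943e-02,
       -2.78232068e-05, -4.02113713e-06]), 'eef_pos': array([ 204.43839044, -455.60702881,  230.3965079 ]), 'orientation': array([-3.06996863e+00, -6.57206039e-01,  6.43850167e-04]), 'contact_force': array([-0.31863149,  0.56754055, -0.22804616]), 'wrist_torque': array([-0.0237142 , -0.0332787 ,  0.03672062]), 'width': 85.48818636139274}
scene [[468.1118881    0.         324.28689534]
 [  0.         468.1118881  202.16275053]
 [  0.           0.           1.        ]] -0.052117507458445164 [[ 5.95273243e-01 -6.92093539e-01  4.08235593e-01  1.03169906e+03]
 [ 8.03481103e-01  5.07486435e-01 -3.11248510e-01 -3.76008548e+02]
 [ 8.23905727e-03  5.13287495e-01  8.58177176e-01  1.27819604e+03]
 [ 0.00000000e+00  0.00000000e+00  0.00000000e+00  1.00000000e+00]]
top [[417.56420117   0.         314.35225549]
 [  0.         417.56420117 204.55081072]
 [  0.           0.           1.        ]] 0.0329742130356086 [[ 5.16561166e-02  9.78327603e-01 -2.00516201e-01  2.21418981e+02]
 [-9.98664916e-01  5.05689334e-02 -1.05436264e-02  7.42870912e+01]
 [-1.75230305e-04  2.00793138e-01  9.79633648e-01  1.38496824e+03]
 [ 0.00000000e+00  0.00000000e+00  0.00000000e+00  1.00000000e+00]]
```

View pics/scene0.png

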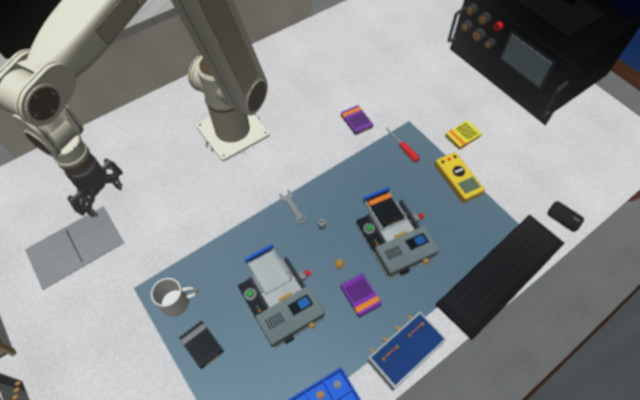

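View pics/top0.png

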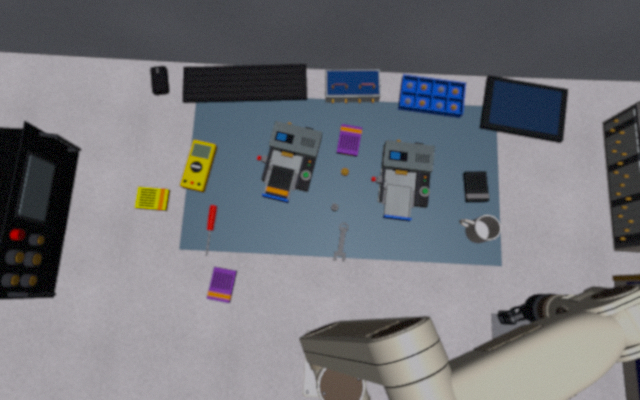

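The loaded dock is the one at scene (395,230) / top (288,165): black cartridge with an orange band. The empty dock is at scene (275,295) / top (408,180).

Things that could be taken for the cartridge:
- Purple with orange at scene (361,294) and (356,119).
- Yellow at scene (463,133).
- Grey-banded spare at scene (202,343).

Next come a close crop and measurements of the plate, key and knob.

```bash
cat > h.py <<'E'
import numpy as np, cv2
from bench import state, read_camera
def ray(d,px):
    K=np.array(d["intrinsics"]);k=d["k1"]
    q=np.array([(px[0]-K[0,2])/K[0,0],(px[1]-K[1,2])/K[1,1]]); s=q.copy()
    for _ in range(20): s=q/(1+k*(s@s))
    T=np.array(d["world_from_camera"]); v=T[:3,:3]@np.array([s[0],-s[1],-1]); return T[:3,3],v
def onz(d,px,z):
    o,v=ray(d,px); return o+v*(z-o[2])/v[2]
def two(d1,p1,d2,p2):
    a,u=ray(d1,p1);b,v=ray(d2,p2);u=u/np.linalg.norm(u);v=v/np.linalg.norm(v)
    t=np.linalg.lstsq(np.c_[u,-v],b-a,rcond=None)[0]; P=a+t[0]*u;Q=b+t[1]*v
    return (P+Q)/2,np.linalg.norm(P-Q)
def proj(d,P):
    T=np.array(d["world_from_camera"]);c=T[:3,:3].T@(np.array(P)-T[:3,3]);s=np.array([c[0]/-c[2],-c[1]/-c[2]])
    s=s*(1+d["k1"]*(s@s));K=np.array(d["intrinsics"]);return np.array([K[0,0]*s[0]+K[0,2],K[1,1]*s[1]+K[1,2]])
def mask(d,lo,hi,box):
    h=cv2.cvtColor(d["img"],cv2.COLOR_RGB2HSV);m=cv2.inRange(h,lo,hi);x0,y0,x1,y1=box
    o=np.zeros_like(m);o[y0:y1,x0:x1]=m[y0:y1,x0:x1];return o
def blobs(m):
    n,l,st,c=cv2.connectedComponentsWithStats(m);return [(st[i,4],c[i].round(1),st[i,:4].tolist()) for i in range(1,n) if st[i,4]>4]
E
python3 - <<'E'
from h import *
D={n:read_camera(n) for n in("scene","top")}
B={"scene":(350,180,445,280),"top":(245,110,330,210)}
ims=[]
for n in D:
    b=B[n]
    for nm,lo,hi in(("blue",(105,150,60),(125,255,255)),("green",(50,90,50),(85,255,255)),("red",(0,170,120),(6,255,255)),("orange",(8,150,120),(20,255,255))):
        print(n,nm,blobs(mask(D[n],lo,hi,b)))
    c=D[n]["img"][b[1]:b[3],b[0]:b[2],::-1]; ims.append(cv2.resize(c,(395,500),interpolation=cv2.INTER_CUBIC))
cv2.imwrite("pics/crop.png",cv2.hconcat(ims))
E
```

```text
scene blue [(np.int32(94), array([376.1, 193. ]), [364, 187, 25, 13]), (np.int32(93), array([419.4, 239.7]), [413, 235, 14, 10])]
scene green [(np.int32(32), array([368.7, 226.8]), [366, 224, 6, 7]), (np.int32(9), array([374.7, 239.9]), [373, 239, 4, 3])]
scene red [(np.int32(7), array([421. , 215.7]), [420, 215, 3, 3])]
scene orange [(np.int32(119), array([379.1, 198.7]), [369, 193, 21, 12]), (np.int32(5), array([425.2, 260.4]), [424, 260, 3, 2])]
top blue [(np.int32(5), array([278.2, 132.8]), [277, 132, 4, 3]), (np.int32(6), array([284.3, 134. ]), [282, 133, 5, 3]), (np.int32(5), array([278. , 139.2]), [276, 139, 5, 2]), (np.int32(94), array([274.8, 197.1]), [262, 193, 26, 9])]
top green [(np.int32(21), array([305.2, 174.4]), [303, 172, 5, 6])]
top red []
top orange [(np.int32(17), array([286.8, 154.2]), [283, 153, 9, 4]), (np.int32(106), array([277.1, 190.8]), [267, 187, 21, 9])]
```

View pics/crop.png

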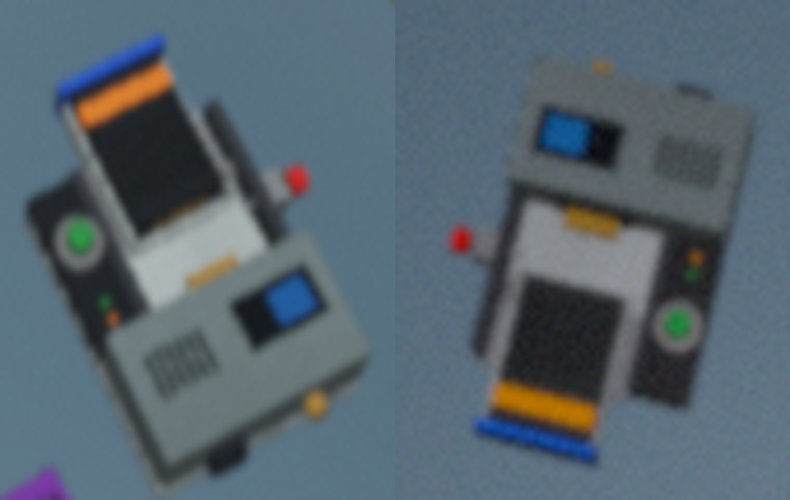

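```bash
python3 - <<'E'
from h import *
D={n:read_camera(n) for n in("scene","top")}
s,t=D["scene"],D["top"]
key,e=two(s,(368.7,226.8),t,(305.2,174.4)); print("key",key,e, onz(s,(368.7,226.8),51),onz(t,(305.2,174.4),51))
kn,e=two(s,(421.3,215.9),t,(259.2,158.)); print("knob",kn,e)
pl,e=two(s,(376.1,193),t,(274.8,197.1)); print("plate",pl,e)
for n,b in(("scene",(360,183,395,205)),("top",(255,188,295,206))):
    m=mask(D[n],(105,120,50),(125,255,255),b); r=cv2.minAreaRect(cv2.findNonZero(m)); p=cv2.boxPoints(r)
    print(n,r,[onz(D[n],q,46).round(0)[:2].tolist() for q in p], [onz(D[n],q,14).round(0)[:2].tolist() for q in p])
# dock frame from key(-55,-80) & knob(-30,90)
k=((onz(s,(368.7,226.8),51)+onz(t,(305.2,174.4),51))/2)[:2]
n=((onz(s,(421.3,215.9),25)+onz(t,(259.2,158.),25))/2)[:2]
v=n-k; yaw=np.arctan2(v[1],v[0])-np.arctan2(170,25); print("dist",np.linalg.norm(v),"vs",np.hypot(25,170),"yaw",yaw,np.degrees(yaw))
for yaw in(yaw,):
    R=np.array([[np.cos(yaw),-np.sin(yaw)],[np.sin(yaw),np.cos(yaw)]])
    o=(k-R@[-55,-80]+n-R@[-30,90])/2; print("origin",o)
    f=o+R@[-157,0]; print("push",f, "topcorners",[ (o+R@[-157,a]).round(1) for a in(45,-45)])
    for N in D: print(N,[proj(D[N],np.r_[o+R@[-157,a],z]).round(1).tolist() for a in(45,-45) for z in(46,14)],"key",proj(D[N],np.r_[o+R@[-55,-80],51]))
E
```

```text
key [594.46239127 124.21616513  51.76500659] 0.2110774029805555 [594.23560733 124.62545439  51.        ] [594.6190403  124.15422867  51.        ]
knob [651.77764743 286.02467996  28.23813731] 4.7364562809987
plate [513.96292151 220.1096034   46.04932987] 0.9153272800778481
scene ((376.1412048339844, 192.83529663085938), (4.268627166748047, 28.231149673461914), 67.16634368896484) [[498.0, 178.0], [515.0, 270.0], [529.0, 264.0], [512.0, 173.0]] [[484.0, 193.0], [502.0, 286.0], [516.0, 281.0], [499.0, 188.0]]
top ((274.85516357421875, 197.10836791992188), (26.914304733276367, 4.354465961456299), 13.392498016357422) [[515.0, 264.0], [529.0, 262.0], [513.0, 175.0], [498.0, 177.0]] [[522.0, 269.0], [537.0, 267.0], [520.0, 177.0], [505.0, 180.0]]
dist 172.61237401676132 vs 171.82840277439584 yaw -0.19152448457683358 -10.973544639670992
origin [663.77992829 192.82735833]
push [509.65064477 222.71320719] topcorners [array([518.2, 266.9]), array([501.1, 178.5])]
scene [[388.3, 186.5], [387.0, 191.9], [363.0, 196.9], [362.2, 202.2]] key [368.80364444 226.85357748]
top [[260.6, 195.0], [261.8, 197.2], [287.1, 201.5], [287.7, 203.5]] key [305.01627622 174.40890059]
```

The crop shows the orange-banded black cartridge, with its blue plate at top px (275,197) and key at (305,174). The measured points agree with the given sizes: key height 51.8 against 51, plate 46.0 against 46, and key-to-knob distance 172.6 against 171.8. The dock yaw is about -11°, the push face is at about (509,222), and the key is at (594.4,124.4). First I'll shut the fingers and turn tool x to the push direction (+35.2°).

```bash
python3 -m inch '[[[0,0,0,7],[0,0,0,7],[0,0,0,7],[0,0,0,7],[0,0,0,7],[0,0,0,0.2],[0,0,0,0]]]' 0 60
cat >> h.py <<'E'
from scipy.spatial.transform import Rotation as Ro
YAW=np.radians(-11.0)
def togo(P):
    s=state();R=Ro.from_rotvec(s["orientation"]).as_matrix()
    print("t",s["time_s"],"tcp",s["eef_pos"].round(1),"F",s["contact_force"].round(1),"w",round(s["width"],1),"yaw",np.degrees(np.arctan2(R[1,0],R[0,0])).round(2),"zaxis",R[:,2].round(3))
    print("shift",(R.T@(np.array(P)-s["eef_pos"])).round(1))
E
python3 - <<'E'
from h import *
c,s=np.cos(YAW),np.sin(YAW)
togo([509.3-c*45,222-s*45,230])
E
```

```text
time_s: 0.88
eef_pos: [204.7, -456.1, 231.3]
orientation: [-3.127, 0.297, 0.0]
contact_force: [0.2, 0.2, 0.2]
width: 0.6
t 0.8833 tcp [ 204.7 -456.1  231.3] F [0.2 0.2 0.2] w 0.6 yaw -10.87 zaxis [-0.  0. -1.]
shift [ 126.3 -723.5    1.3]
```

```bash
python3 -m inch '[[[7,-40,0,0],[7,-40,0,0],[7,-40,0,0],[7,-40,0,0],[7,-40,0,0],[7,-40,0,0],[7,-40,0,0],[7,-40,0,0],[7,-40,0,0],[7,-40,0,0],[7,-40,0,0],[7,-40,0,0]]]'
python3 -m inch '[[[7,-40,0,0],[7,-40,0,0],[7,-40,0,0],[7,-40,0,0],[7,-40,0,0],[7,-40,0,0],[0,0,0,0],[0,0,0,0],[0,0,0,0]]]'
python3 - <<'E'
from h import *
c,s=np.cos(YAW),np.sin(YAW)
togo([509.3-c*45,222-s*45,30])
E
```

```text
time_s: 1.88
eef_pos: [371.7, -41.5, 232.2]
orientation: [-3.098, 0.213, -0.004]
contact_force: [0.9, 0.2, 0.0]
width: 0.0
time_s: 2.63
eef_pos: [423.7, 49.6, 251.7]
orientation: [-2.994, -0.021, 0.005]
contact_force: [0.0, 0.1, 0.4]
width: 0.1
t 2.6333 tcp [423.7  49.6 251.7] F [0.  0.1 0.4] w 0.1 yaw 0.81 zaxis [-0.005  0.147 -0.989]
shift [  44.6 -145.9  245.6]
```

```bash
python3 - <<'E'
from h import *
s=state();print(s["joints"].round(3),s["joint_vel"].round(3),s["eef_pos"])
E
python3 -m inch '[[[0,0,0,0],[0,0,0,0]]]'; python3 -c "
from h import *
print(state()['joints'].round(3))"
```

```text
[ 0.012  0.085 -0.138  1.35   0.147  3.139] [-0.011 -0.006 -0.007 -0.     0.002  0.006] [423.66827866  49.59660799 251.65777983]
time_s: 2.8
eef_pos: [423.7, 49.4, 251.8]
orientation: [-2.994, -0.019, 0.005]
contact_force: [-0.4, -0.5, 0.1]
width: -0.2
[ 0.011  0.085 -0.138  1.35   0.148  3.14 ]
```

Joint 6 hit its range because this yaw needs 3.74. I'll use the half-turn-equivalent orientation instead (tool x pointing opposite to the push, yaw 169°) and turn back the other way.

```bash
python3 -m inch '[[[0,0,0,-7],[0,0,0,-7],[0,0,0,-7],[0,0,0,-7],[0,0,0,-7],[0,0,0,-7],[0,0,0,0],[0,0,0,0]]]'; python3 -c "
from h import *
print(state()['joints'].round(3)); togo([423,49,230])"
```

```text
time_s: 3.47
eef_pos: [424.0, 49.6, 252.0]
orientation: [-2.797, -1.089, -0.075]
contact_force: [-0.6, 0.0, 0.1]
width: -0.1
[ 0.012  0.085 -0.138  1.35   0.148  2.41 ]
t 3.4667 tcp [424.   49.6 252. ] F [-0.6  0.   0.1] w -0.1 yaw 42.24 zaxis [-0.004  0.147 -0.989]
shift [-3.3  2.2 21.6]
```

The tilt of about 8.5° stays (tips lean to +y). It is almost entirely sideways to the push direction, so it's harmless. I'll continue turning to yaw 169°.

```bash
python3 -m inch '[[[0,0,0,-7],[0,0,0,-7],[0,0,0,-7],[0,0,0,-7],[0,0,0,-7],[0,0,0,-7],[0,0,0,-7],[0,0,0,-7],[0,0,0,-7],[0,0,0,-7],[0,0,0,-7],[0,0,0,-7]]]';python3 -m inch '[[[0,0,0,-7],[0,0,0,-7],[0,0,0,-7],[0,0,0,-7],[0,0,0,-7],[0,0,0,-7],[0,0,0,-1],[0,0,0,0],[0,0,0,0]]]'; python3 - <<'E'
from h import *
c,s=np.cos(YAW),np.sin(YAW)
print(state()['joints'].round(3)); togo([509.3-c*45,222-s*45,150])
E
```

```text
time_s: 4.47
eef_pos: [424.1, 49.8, 252.0]
orientation: [-1.37, -2.743, -0.2]
contact_force: [0.0, 0.2, -0.1]
width: 0.1
time_s: 5.22
eef_pos: [424.2, 49.9, 252.0]
orientation: [-0.284, -3.103, -0.229]
contact_force: [0.5, -1.2, -0.5]
width: 0.2
[ 0.012  0.085 -0.137  1.35   0.148  0.195]
t 5.2167 tcp [424.2  49.9 252. ] F [ 0.5 -1.2 -0.5] w 0.2 yaw 169.67 zaxis [-0.004  0.147 -0.989]
shift [-11.  168.5 127.4]
```

```bash
python3 -m inch '[[[-2,28,21,0],[-2,28,21,0],[-2,28,21,0],[-2,28,21,0],[-2,28,21,0],[-1,28,22,0],[0,0,0,0],[0,0,0,0]]]'; python3 - <<'E'
from h import *
c,s=np.cos(YAW),np.sin(YAW)
print(state()['joints'].round(3)); togo([509.3-c*45,222-s*45,30])
E
```

```text
time_s: 5.88
eef_pos: [463.3, 231.1, 148.7]
orientation: [-0.277, -3.101, -0.226]
contact_force: [-0.1, -1.0, 0.2]
width: -0.2
[ 0.382  0.29  -0.161  1.072  0.138  0.563]
t 5.8833 tcp [463.3 231.1 148.7] F [-0.1 -1.   0.2] w -0.2 yaw 169.93 zaxis [-0.007  0.146 -0.989]
shift [ -5.8 -17.1 117.4]
```

```bash
python3 -m inch '[[[-1,-3,20,0],[-1,-3,20,0],[-1,-3,20,0],[-1,-3,20,0],[-1,-3,20,0],[-1,-2,17,0],[0,0,0,0],[0,0,0,0]]]'; python3 - <<'E'
from h import *
c,s=np.cos(YAW),np.sin(YAW)
togo([509.3-c*11,222-s*11,30]);togo([509.3+c*37,222+s*37,30])
for n in("scene","top"):
    d=read_camera(n); cv2.imwrite(f"pics/{n}1.png",cv2.resize(d["img"][100:300,230:480,::-1],(750,600),interpolation=cv2.INTER_CUBIC))
E
```

```text
time_s: 6.55
eef_pos: [466.7, 228.8, 32.1]
orientation: [-0.282, -3.102, -0.228]
contact_force: [0.6, -0.3, 0.4]
width: -0.2
t 6.55 tcp [466.7 228.8  32.1] F [ 0.6 -0.3  0.4] w -0.2 yaw 169.74 zaxis [-0.005  0.147 -0.989]
shift [-32.2   0.9   1.2]
t 6.55 tcp [466.7 228.8  32.1] F [ 0.6 -0.3  0.4] w -0.2 yaw 169.74 zaxis [-0.005  0.147 -0.989]
shift [-80.2   0.5  -0.3]
```

View pics/scene1.png

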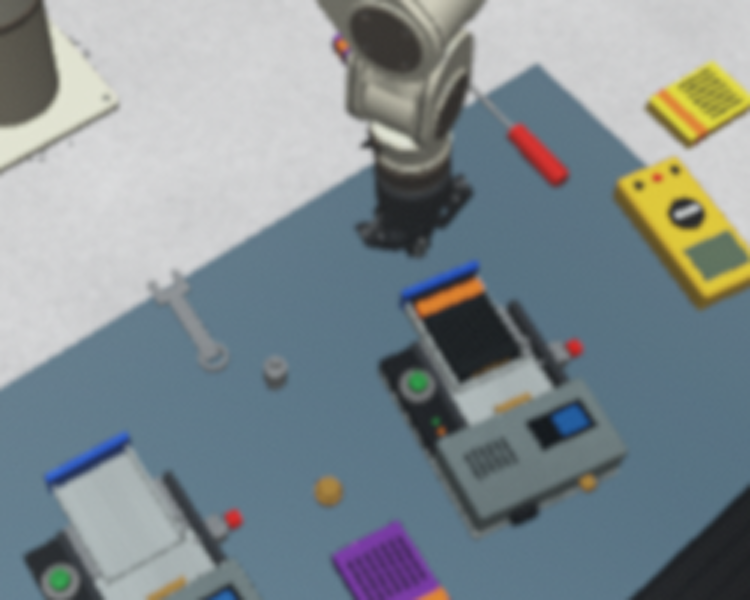

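The closed fingers stand in front of the blue plate at crop (440,280), roughly centred, with nothing else nearby. Now I'll push along -tool x, slowly.

```bash
python3 -m inch '[[[-8,0,0,0],[-8,0,0,0],[-8,0,0,0],[-5,0,0,0],[-5,0,0,0],[-5,0,0,0],[0,0,0,0]]]';python3 -m inch '[[[-5,0,0,0],[-5,0,0,0],[-5,0,0,0],[-5,0,0,0],[0,0,0,0]]]';python3 -m inch '[[[-4,0,0,0],[-4,0,0,0],[-4,0,0,0],[0,0,0,0]]]'; python3 -c "
from h import *
c,s=np.cos(YAW),np.sin(YAW)
togo([509.3+c*37,222+s*37,30])"
```

```text
time_s: 7.23
eef_pos: [505.1, 223.1, 30.6]
orientation: [-0.278, -3.102, -0.23]
contact_force: [-3.7, 0.9, 3.3]
width: 0.2
time_s: 7.65
eef_pos: [522.6, 219.6, 29.7]
orientation: [-0.277, -3.099, -0.228]
contact_force: [-6.6, -0.1, 5.8]
width: 0.0
time_s: 7.98
eef_pos: [534.5, 217.3, 29.4]
orientation: [-0.278, -3.099, -0.228]
contact_force: [-7.8, 0.9, 6.7]
width: -0.2
t 7.9833 tcp [534.5 217.3  29.4] F [-7.8  0.9  6.7] w -0.2 yaw 169.91 zaxis [-0.009  0.147 -0.989]
shift [-11.3  -0.2  -1. ]
```

```bash
python3 -m inch '[[[-4,0,0,0],[-4,0,0,0],[0,0,0,0]]]';python3 -m inch '[[[-3,0,0,0],[0,0,0,0]]]';python3 -m inch '[[[-3,0,0,0],[0,0,0,0]]]'
```

```text
time_s: 8.23
eef_pos: [541.9, 215.9, 29.1]
orientation: [-0.277, -3.098, -0.228]
contact_force: [-8.6, 0.2, 7.8]
width: 0.1
time_s: 8.4
eef_pos: [544.4, 215.4, 29.0]
orientation: [-0.277, -3.098, -0.228]
contact_force: [-10.2, 0.5, 6.6]
width: -0.2
time_s: 8.57
eef_pos: [545.1, 215.3, 28.8]
orientation: [-0.276, -3.093, -0.228]
contact_force: [-14.3, 1.4, 10.6]
width: 0.2
```

```bash
python3 -m inch '[[[-3,0,0,0],[0,0,0,0],[0,0,0,0]]]'; python3 - <<'E'
from h import *
D={n:read_camera(n) for n in("scene","top")}
for n in D: cv2.imwrite(f"pics/{n}2.png",cv2.resize(D[n]["img"][100:300,230:480,::-1],(750,600),interpolation=cv2.INTER_CUBIC))
E
```

```text
time_s: 8.82
eef_pos: [545.1, 215.3, 28.7]
orientation: [-0.275, -3.088, -0.229]
contact_force: [-20.7, 2.7, 15.8]
width: -0.1
```

View pics/scene2.png

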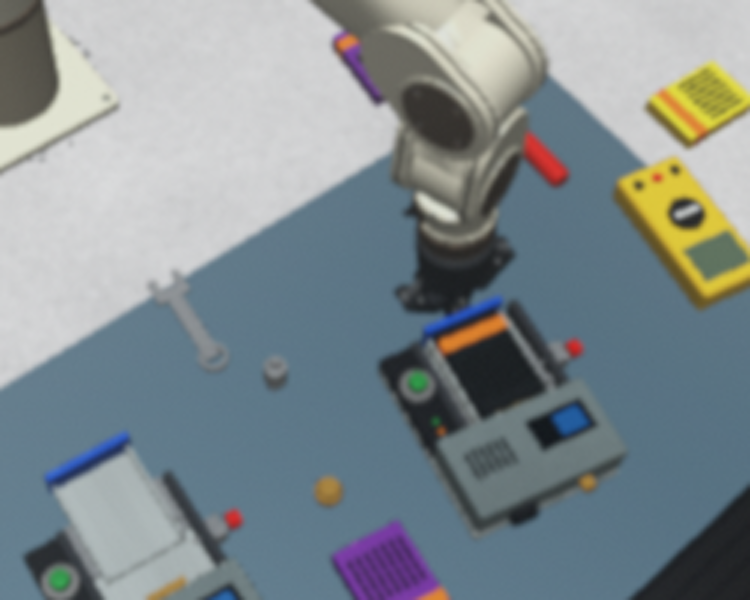

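The plate is now near the base's front edge at crop (465,318). Force rose to 20 N with no further travel, so the sled is at its end stop. Now I'll withdraw straight back.

```bash
python3 -m inch '[[[8,0,0,0],[10,0,0,0],[12,0,0,0],[15,0,0,0],[20,0,0,0],[10,0,0,0],[0,0,0,0],[0,0,0,0]]]'; python3 - <<'E'
from h import *
D={n:read_camera(n) for n in("scene","top")}
for n in D: cv2.imwrite(f"pics/{n}3.png",cv2.resize(D[n]["img"][100:300,230:480,::-1],(750,600),interpolation=cv2.INTER_CUBIC))
for n,b in(("scene",(360,183,405,225)),("top",(255,175,295,206))):
    m=mask(D[n],(105,120,50),(125,255,255),b); print(n,blobs(m))
togo([500,222,30])
E
```

```text
time_s: 9.58
eef_pos: [480.3, 227.7, 31.8]
orientation: [-0.277, -3.105, -0.229]
contact_force: [-0.2, 0.4, 0.5]
width: -0.3
scene [(np.int32(123), array([381.3, 201.2]), [369, 195, 26, 14])]
top []
t 9.6833 tcp [481.3 227.7  31.9] F [-0.3 -0.2 -0.4] w -0.1 yaw 169.86 zaxis [-0.002  0.148 -0.989]
shift [-19.5  -2.5   1. ]
```

View pics/scene3.png

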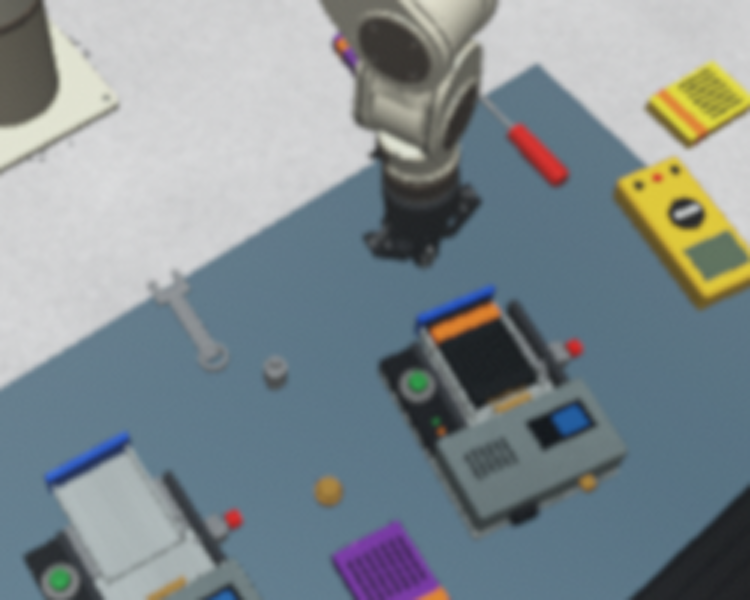

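View pics/top3.png

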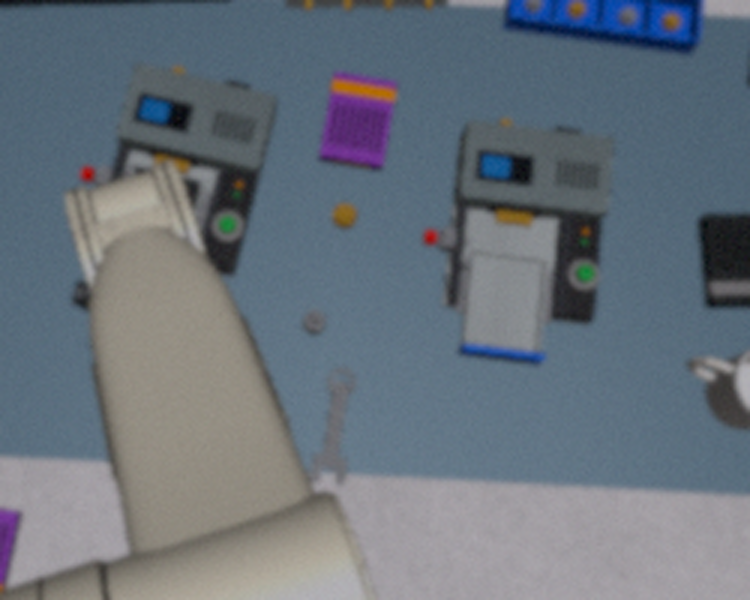

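The plate sprang back part-way, to crop (456,307), and the pin knob is in the same place as before at (574,348). I'll work out the travel and then the route to the key: up, over, then above it.

```bash
python3 - <<'E'
from h import *
d=read_camera("scene")
m=mask(d,(105,150,60),(125,255,255),(360,183,405,225)); b=blobs(m);print(b)
print("travel",[np.linalg.norm(onz(d,x[1],46)-onz(d,(376.1,193),46)) for x in b])
togo([594.4,128,110])
togo([481,227.7,110])
E
```

```text
[(np.int32(96), array([381.5, 201.2]), [369, 195, 26, 13])]
travel [np.float64(33.227088184031)]
t 9.7333 tcp [481.3 227.7  31.8] F [ 0.8  0.2 -0.3] w -0.2 yaw 169.85 zaxis [-0.002  0.148 -0.989]
shift [-126.7  -65.5  -92.3]
t 9.7333 tcp [481.3 227.7  31.8] F [ 0.8  0.2 -0.3] w -0.2 yaw 169.85 zaxis [-0.002  0.148 -0.989]
shift [  2.5  11.3 -77.3]
```

The travel measures 33.2 mm, so the sled is latched (nominal 34).

```bash
python3 -m inch '[[[0,4,-26,0],[0,4,-26,0],[0,3,-25,0],[-30,-18,-4,0],[-30,-18,-4,0],[-30,-18,-4,0],[-30,-18,-3,0],[-9,-5,-1,0],[0,0,0,0],[0,0,0,0]]]'; python3 - <<'E'
from h import *
togo([594.4,128.5,70])
E
```

```text
time_s: 10.57
eef_pos: [595.7, 126.3, 109.5]
orientation: [-0.281, -3.103, -0.23]
contact_force: [-0.6, 0.4, 0.6]
width: -0.3
t 10.5667 tcp [595.7 126.3 109.5] F [-0.6  0.4  0.6] w -0.3 yaw 169.78 zaxis [-0.004  0.148 -0.989]
shift [ 0.4 -3.8 39.4]
```

```bash
python3 -m inch '[[[0,-1,13,0],[0,-1,13,0],[0,-2,13,0],[0,0,0,0],[0,0,0,0]]]'; python3 - <<'E'
from h import *
togo([594.4,128.5,54])
d=read_camera("scene"); cv2.imwrite("pics/s4.png",cv2.resize(d["img"][170:290,320:470,::-1],(750,600),interpolation=cv2.INTER_CUBIC))
E
```

```text
time_s: 10.98
eef_pos: [592.7, 129.8, 70.4]
orientation: [-0.276, -3.101, -0.229]
contact_force: [-0.5, -0.6, 0.6]
width: 0.0
t 10.9833 tcp [592.7 129.8  70.4] F [-0.5 -0.6  0.6] w 0.0 yaw 169.97 zaxis [-0.007  0.147 -0.989]
shift [-2.4 -3.3 16. ]
```

View pics/s4.png

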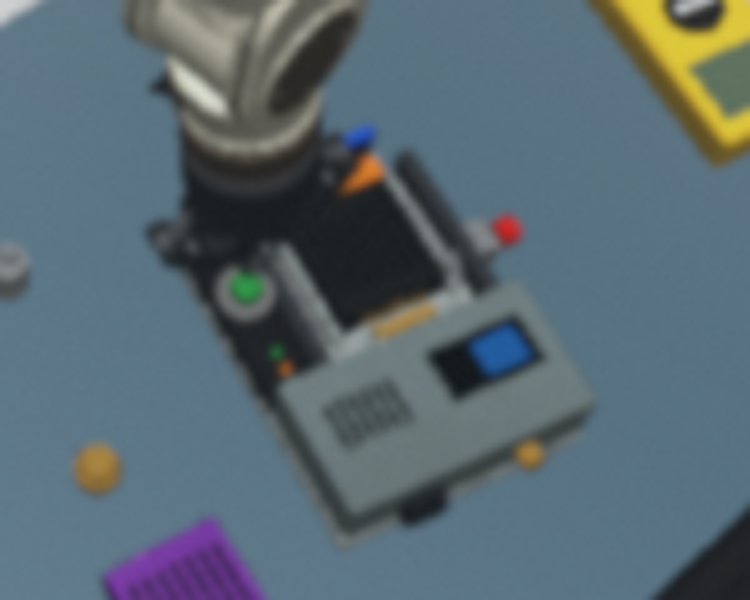

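The fingertips are just above and behind the key, which is seen at (245,288). Going down, watching the force.

```bash
python3 -m inch '[[[-1,-2,5,0],[-1,-2,5,0],[-1,-1,3,0],[0,0,0,0],[0,0,0,0]]]';python3 -m inch '[[[0,0,3,0],[0,0,0,0]]]'; python3 - <<'E'
from h import *
togo([594.4,128.5,46])
E
```

```text
time_s: 11.45
eef_pos: [596.2, 125.2, 57.0]
orientation: [-0.279, -3.103, -0.229]
contact_force: [0.7, -0.1, 0.4]
width: -0.1
time_s: 11.62
eef_pos: [596.3, 125.8, 54.0]
orientation: [-0.278, -3.103, -0.229]
contact_force: [0.7, -0.6, 0.8]
width: 0.1
t 11.6167 tcp [596.3 125.8  54. ] F [ 0.7 -0.6  0.8] w 0.1 yaw 169.88 zaxis [-0.004  0.147 -0.989]
shift [2.1 1.1 8.4]
```

```bash
python3 -m inch '[[[1,1,2,0],[0,0,0,0]]]';python3 -m inch '[[[0,0,2,0],[0,0,0,0]]]';python3 -m inch '[[[0,0,2,0],[0,0,0,0]]]'
```

```text
time_s: 11.78
eef_pos: [595.3, 127.5, 52.3]
orientation: [-0.278, -3.103, -0.229]
contact_force: [-0.7, 0.8, -0.4]
width: -0.3
time_s: 11.95
eef_pos: [595.6, 127.6, 50.6]
orientation: [-0.278, -3.104, -0.229]
contact_force: [-0.1, -0.2, 2.4]
width: -0.2
time_s: 12.12
eef_pos: [595.7, 127.7, 48.8]
orientation: [-0.278, -3.104, -0.229]
contact_force: [-0.4, -1.1, 3.5]
width: -0.1
```

```bash
python3 -m inch '[[[0,0,2,0],[0,0,0,0]]]';python3 -m inch '[[[0,0,2,0],[0,0,0,0]]]';python3 -m inch '[[[0,0,2,0],[0,0,0,0],[0,0,0,0]]]'
```

```text
time_s: 12.28
eef_pos: [595.8, 127.8, 46.9]
orientation: [-0.279, -3.105, -0.229]
contact_force: [-2.1, -2.8, 4.4]
width: 0.3
time_s: 12.45
eef_pos: [595.9, 127.8, 46.6]
orientation: [-0.279, -3.105, -0.229]
contact_force: [-2.8, -3.7, 12.3]
width: 0.6
time_s: 12.7
eef_pos: [596.0, 127.8, 46.3]
orientation: [-0.28, -3.106, -0.229]
contact_force: [-7.6, -6.2, 21.4]
width: 0.4
```

The force went through about 4.5 N and then rose sharply at 46.5 mm, about 5 mm below first contact, so the key is bottomed. Release it, rise and check.

```bash
python3 -m inch '[[[0,0,-3,0],[0,0,-5,0],[0,0,-10,0],[0,0,-20,0],[0,0,-30,0],[0,0,-30,0],[30,-10,-20,0],[30,-20,0,0],[30,-20,0,0],[30,-20,0,0],[0,-30,0,0],[0,-30,0,0]]]';python3 -m inch '[[[0,-38,0,0],[0,-38,0,0],[0,-38,0,0],[0,-38,0,0],[0,-38,0,0],[0,0,0,0],[0,0,0,0]]]'; python3 - <<'E'
from h import *
print(state()["joints"].round(2))
D={n:read_camera(n) for n in("scene","top")}
for n in D: cv2.imwrite(f"pics/{n}5.png",cv2.resize(D[n]["img"][100:300,230:480,::-1],(750,600),interpolation=cv2.INTER_CUBIC))
d=D["scene"];b=blobs(mask(d,(105,150,60),(125,255,255),(360,183,405,225)));print(b)
print("travel",[np.linalg.norm(onz(d,x[1],46)-onz(d,(376.1,193),46)) for x in b])
for n,bx in(("scene",(350,215,372,235)),("top",(295,165,320,185))): print(n,"key",blobs(mask(D[n],(50,90,50),(85,255,255),bx)))
a=blobs(mask(D["scene"],(50,90,50),(85,255,255),(355,215,373,235)));c=blobs(mask(D["top"],(50,90,50),(85,255,255),(295,165,320,185)))
if a and c: print(two(D["scene"],a[0][1],D["top"],c[0][1]))
togo([400,0,230])
E
```

```text
time_s: 13.7
eef_pos: [452.7, 6.0, 144.4]
orientation: [-0.274, -3.104, -0.23]
contact_force: [0.5, 0.2, 0.2]
width: -0.1
time_s: 14.28
eef_pos: [420.4, -180.6, 116.4]
orientation: [-0.285, -3.103, -0.231]
contact_force: [0.1, 0.7, -0.4]
width: 0.2
[-0.49  0.3  -0.24  1.1   0.13 -0.31]
[(np.int32(95), array([381.5, 201.2]), [369, 195, 26, 13])]
travel [np.float64(33.227088184031)]
scene key [(np.int32(31), array([368.7, 226.7]), [366, 224, 6, 6])]
top key [(np.int32(22), array([305.4, 174.4]), [303, 172, 6, 6])]
(array([594.40131329, 123.77760819,  52.68652432]), np.float64(0.8083635320328072))
t 14.3833 tcp [ 420.9 -178.6  116.7] F [-0.2 -0.9  0.5] w 0.1 yaw 169.88 zaxis [-0.004  0.148 -0.989]
shift [ 55.4 186.5 -85.5]
```

View pics/scene5.png

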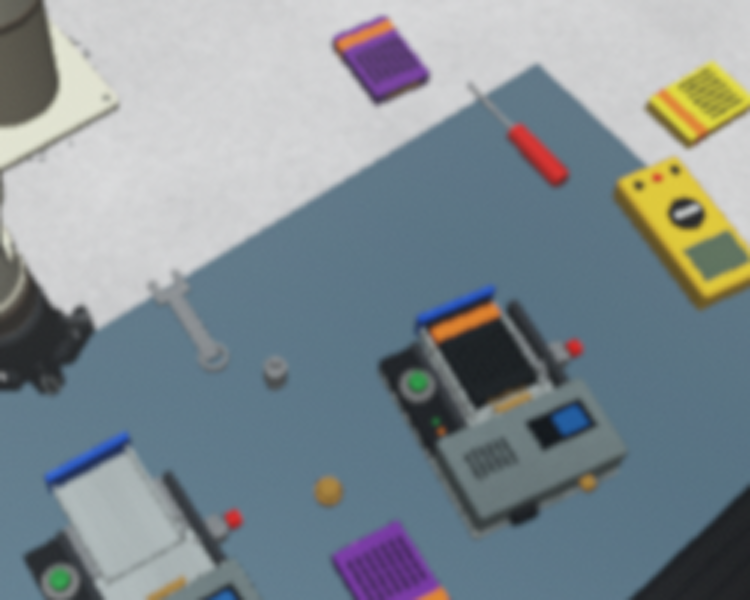

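View pics/top5.png

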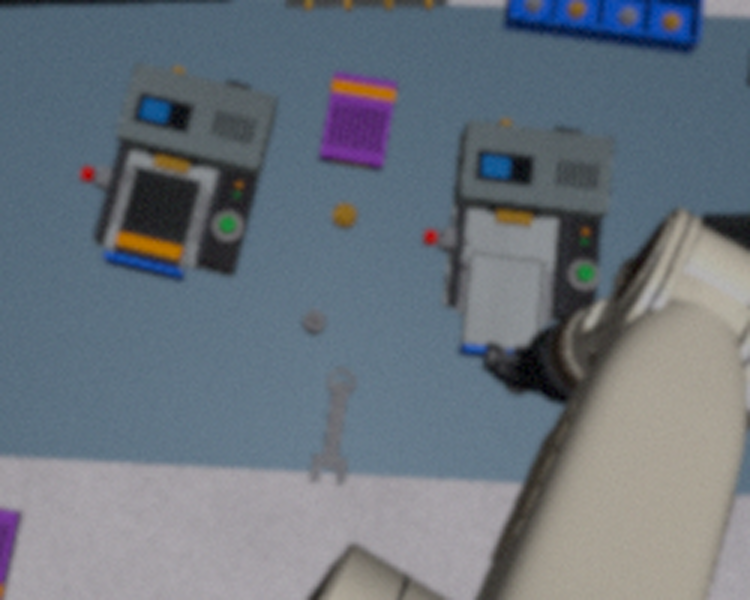

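The sled is latched and the key is up. The cartridge lies in the sled, everything around it is where it was, and the arm is clear. Handing in.

```bash
python3 -c "
from bench import ticket
print(ticket.finish_job())"
```

```text
the job is handed in; nothing more can be done
None
```

I pushed the orange-banded dock's sled to its end stop and let it spring back to the latch. Then I pressed and released that dock's green start key, and handed the job in after about 14.4 s. No verdict was reported.

- **Push:** the force rose to about 21 N with no further travel, so the sled was against the stop.
- **Latch:** the sled's travel measured 33.2 mm in the scene picture, both before and after the key press (nominal 34). The red pin knob was back in its place.
- **Key:** the fingertips bottomed out about 5 mm below first contact, with force climbing well past 5 N. After release the key top measured 52.7 mm from two views (nominal 51), so it is up again.
- **Surroundings:** in the last pictures the cartridge lies in the sled. The empty dock's sled is out and the bystanders in view look unmoved. The mug and most of the spare cartridge were outside those crops or hidden by the arm. The final force reading was near zero.

**What went wrong:** on the first approach joint 6 ran up against its range limit, which left the tool tilted about 8.5° sideways. I turned the gripper half round and did the whole job with that tilt. The push and key forces therefore had off-axis parts: about 16 N upward during the push, and about 10 N sideways at the bottom of the key press.

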